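# Gauge the groove of a graphite forming block and record its depth

## Task

Take the depth gauge from its stand and push its sprung probe into the groove of the middle one of the three graphite blocks, until the gauge's base, laid across the groove, sits flat on the block; hold it there for a second, leaning on it with about 14 N (never more than 20 N), and read the depth, which the probe then keeps. Then stand the gauge back on its stand, and slide the pointer of the record scale to the depth you read. Leave everything else on the bench where it is.

Things in the scene. Friction and masses are not known exactly. Their poses are not given: they have to be found in the camera images.
- gauge: depth gauge, about 0.2 kg: steel base 26 (x) x 44 (y) x 8 mm thick with an aluminium handle 22 x 22 mm square and 50 mm tall on its middle (58 mm in all). Origin at the centre of the base's underside, z up through the handle. A round steel probe, 4 mm thick with a round tip, sticks up to 22 mm out of the underside at the origin. For measuring, the base's long side (y) lies across the groove.
- probe (a joint): how far the probe is pushed into the gauge, in m: 0 fully out (tip 22 mm below the base), 0.022 fully in (tip flush). With the base flat on the block and the tip on the groove's floor, depth = 0.022 - this value. It starts 0 to 2 mm in. A dark tab on the handle's two x faces rises with it, 20 mm above the underside at 0. The arm's travel from the tip's touch to the base's touch tells it too.
- probe_tip (a point): the lowest point of the probe's round tip. The probe is sprung and braked: it yields at about 5 N (5.5 N when fully in), and the brake keeps it where it was pushed to, so the reading stays when the gauge is lifted straight off. It does not come out again: a probe pushed in on anything but the groove's floor spoils the reading.
- bay_mid (a point): point of the bed 48 mm above the bench, on the centre line of the middle block's groove, at mid length; x along the grooves, z up. The block's flat top lies 0 to 16 mm above it, how much is to be felt. The bed is a steel plate 130 (x) x 216 (y) x 12 mm with a rail across each x end (tops 28 mm above the bench); bays are 70 mm apart along y.
- block_a: one of three look-alike graphite blocks in the bed's three bays, 90 (x) x 58 (y) mm; origin under the middle of its steel sole, 12 mm above the bench. Dressed down unequally: the tops lie 48 to 64 mm above the bench. A straight groove 8 mm wide runs along its x axis through the middle of its top, open at both ends. Groove depths differ (4 to 18 mm); which block stands in which bay changes.
- block_b: one of three look-alike graphite blocks in the bed's three bays, 90 (x) x 58 (y) mm; origin under the middle of its steel sole, 12 mm above the bench. Dressed down unequally: the tops lie 48 to 64 mm above the bench. A straight groove 8 mm wide runs along its x axis through the middle of its top, open at both ends. Groove depths differ (4 to 18 mm); which block stands in which bay changes.
- block_c: one of three look-alike graphite blocks in the bed's three bays, 90 (x) x 58 (y) mm; origin under the middle of its steel sole, 12 mm above the bench. Dressed down unequally: the tops lie 48 to 64 mm above the bench. A straight groove 8 mm wide runs along its x axis through the middle of its top, open at both ends. Groove depths differ (4 to 18 mm); which block stands in which bay changes.
- stand_top (a point): centre of the top of the gauge's plywood stand, a fixed block 70 x 70 x 34 mm high with a square well 18 x 18 mm right through its middle. The gauge starts upright on it, base flat on the top and probe hanging in the well, and goes back the same way, either way round.
- pointer (a joint): position of the record scale's pointer along its track, in m, 0 to 0.11. 5 mm of travel stand for 1 mm of groove depth (0 = 0 mm, 0.05 = 10 mm, 0.1 = 20 mm); there is a tick every 1 mm of depth and a longer one every 5. It starts near the zero end, slides with about 1.5 N of friction and stays where it is left.
- pointer_top (a point): centre of the top of the pointer's black grip, 54.5 mm above the bench. The grip is a block 28 (x) x 20 (y) x 40 mm high; the pointer's value grows along +y of this frame. It runs on an aluminium track 40 (x) x 160 (y) x 14 mm high, fixed to the bench.
- frit_jar: a loose bystander: lidded jar, 66 mm across, 85 mm high; origin under its centre.
- mug: a loose bystander: white mug, 76 mm across, 85 mm high; origin under its centre.
- wrench: a loose bystander: flat steel wrench, 180 mm long along x; origin under its middle.
- brush: a loose bystander: brush with a wooden handle, 200 mm long along x; origin under its middle.
- weight: a loose bystander: small brass weight, 30 mm across, 34 mm high; origin under its centre.
- tweezers: a loose bystander: steel tweezers, 126 mm long along x, 6 mm thick; origin near its middle.
- cork_pad: a loose bystander: round cork pad, 40 mm across, 14 mm high; origin under its centre.
Mind the look-alikes: they are no part of the job. What is shaped like the block_b but turquoise is not meant. What is shaped like the part that bears pointer but blue is not meant.

How it is judged:
On the way, in this order (a step that is already met when the one before it is completed fails the run):
1. the gauge's base sits flat on the middle block, across its groove, with the probe down in the groove, pressed with more than 8 N for 0.5 s (z of gauge in the frame of bay_mid between -0.003 and 0.018 m and y of gauge in the frame of bay_mid between -0.008 and 0.008 m and x of gauge in the frame of bay_mid between -0.035 and 0.035 m and angle between gauge's own z axis and vertical below 0.05 rad and angle between the y axis of gauge and the y axis of bay_mid, either way round below 0.4 rad and value of joint probe below 0.0185 m and ((horizontal distance between block_a and bay_mid below 0.02 m and contact force between gauge and block_a above 8 N) or (horizontal distance between block_b and bay_mid below 0.02 m and contact force between gauge and block_b above 8 N) or (horizontal distance between block_c and bay_mid below 0.02 m and contact force between gauge and block_c above 8 N))), for 0.5 s.
2. the pointer is set to the middle block's groove depth, within 1.5 mm of depth (7.5 mm of travel), and the gauge's probe still shows that depth (((value of joint probe between 0.0145 and 0.0175 m and value of joint pointer between 0.0225 and 0.0375 m) or (value of joint probe between 0.0095 and 0.0125 m and value of joint pointer between 0.0475 and 0.0625 m) or (value of joint probe between 0.0045 and 0.0075 m and value of joint pointer between 0.0725 and 0.0875 m))), for 0.2 s.
At the end, for the whole second after the job is handed in: The pointer stands at the depth that the probe still shows, within 1.5 mm of depth (7.5 mm of travel), and that is the middle groove's depth; the gauge is at rest, released and upright (0.08 rad) on its stand, base flat (3 mm), probe in the well (9 mm off centre at most) (((value of joint probe between 0.0145 and 0.0175 m and value of joint pointer between 0.0225 and 0.0375 m) or (value of joint probe between 0.0095 and 0.0125 m and value of joint pointer between 0.0475 and 0.0625 m) or (value of joint probe between 0.0045 and 0.0075 m and value of joint pointer between 0.0725 and 0.0875 m)) and horizontal distance between gauge and stand_top below 0.009 m and z of gauge in the frame of stand_top between -0.003 and 0.003 m and angle between gauge's own z axis and vertical below 0.08 rad and linear speed of gauge below 0.02 m/s and velocity of joint pointer between -0.005 and 0.005 m/s); the robot touches nothing.
It fails at once if the gauge is pushed onto the graphite blocks with more than 22 N (contact force between gauge and block_a above 22 N or contact force between gauge and block_b above 22 N or contact force between gauge and block_c above 22 N).
It fails at once if another thing on the bench is moved by more than 30 mm (distance of any of frit_jar, mug, wrench, brush, weight, tweezers, cork_pad from where it was at the start of the episode above 0.03 m).
It also fails if it takes over 72 s, if anything falls off the work surface, if the arm or the gripper's body presses on something with over 40 N, if the wrist force passes 120 N, or if a joint passes its speed limit or range.

## Robot

A 6-joint arm with a two-finger parallel gripper is mounted at the origin on the work surface. World frame = base frame: x ahead of the robot, y to its left, z up, the work surface at z = 0. Lengths are in m, angles in rad, forces in N, time in s.
With the tool pointing down it reaches from about 0.35 to 0.875 m from the base axis. Payload 4.2 kg.
Tool frame: the origin (TCP) lies on the centre line of the jaws, within the pads' length; the fingertips stand 11 mm ahead of it and the grasp point (between the pads) lies 8 mm behind it; z points along the fingers, y is the line along which they close (so a half turn about z gives the same grasp; the last joint's range is limited). The gripper opens to 87 mm and grips with 3 to 60 N. Pads are 19 mm wide; open, the fingers measure 117 mm over their backs; the gripper's body (75 mm by 190 mm) begins 51 mm behind the grasp point.
Start: joints at [1.53, 0.385, 0.008, 0, -1.194, -0.259], TCP at [0.185, 0.597, 0.234] pointing down, gripper open.
Joint ranges: [-3.14, 3.14], [-1.21, 2.06], [-1.07, 1.41], [-3.16, 2.05], [-2.99, -0.16], [-3.1, 3.1]. Speed limits (rad/s): [2.79, 2.79, 3.14, 3.14, 3.14, 3.14].

## Interface

Orientations are given as a unit quaternion [w, x, y, z].
In Python, from cell import bot, optics gives the robot as it stands.
- The arm moves only by the tool servo_tool, never from a script. Its argument "deltas" is a list that holds one entry, the list of rows, each a list of 5 numbers: the shift along the tool's x, y, z as a fraction of full scale, then the turn about the tool's z as a fraction of full scale, then the gripper command: -1 is shut, 1 is fully open, values between are in proportion. A call has 1 to 5 rows; each row shifts and turns the commanded pose from where the row before left it, along the tool's axes as they then stand; what a row does not reach is not made up. Full scale, the value 1, is 0.025 m for a shift and 4 degrees for a turn. A row lasts 1/12 s, in which the tool goes at most 41.7 mm and 7.16 degrees, less where a joint would pass 70% of its speed; a pose out of reach is approached as far as the arm can. A call with a number of a shift or a turn outside -1 to 1 is refused whole. A call with a gripper value outside its range is refused whole. The fingers move at their own pace and stop on an object; the grip force is fixed at half the most. Time passes only in rows, so rows that do not move let the fingers close. It gives the time, the measured TCP pose, the force, the opening and the grip force at its end, in the units of the state.
- bot.observe(): the state, without advancing time (a new reading comes with each control period).
- optics.snapshot(name): name is "side" or "top" or "wrist"; returns (picture, depth): 400x640x3 uint8, red, green, blue; 400x640 float32, m along the optical axis (not along the pixel's ray), 0 where there is no reading.
- optics.camera_model(name): a dict with "camera_matrix" (3x3 intrinsics, pixels), "dist" ([k1, k2, p1, p2, k3] as OpenCV has them; the pictures are not rectified), "R" (3x3) and "t" (3): a world point X has camera coordinates R X + t; the wrist camera has in their place "T_tool_cam" (4x4, takes a point from camera to tool coordinates, whose origin is the TCP and whose axes are the flange's). Camera axes: x right, y down, z forward; pixel columns grow to the right and rows downward; lengths in m; the calibration is good to about 2 mm. A picture is of the moment at which its call begins: read the wrist's pose just before it. camera_model takes no time and is no camera call.
- bot.sign_off(): hands the job in; it is judged then, once.
The state is a dict: "clock": time; "joints": joint angles; "qvel": joint speeds; "joint_efforts": joint torques, N m; "tcp_pos": TCP position; "tool_rot": TCP orientation; "contact_force": force on the tool from outside, world axes, zero at the start; "torque": the same for the moment, N m; "width": opening from 0.0 (shut) to 1.0 (fully open); "grip_force": force on a finger pad.
Only numpy, scipy, OpenCV 4.12 (cv2) and the standard library are available. Lean on these libraries where they do the work, as an engineer would, in place of code of your own. Each camera call takes 0.05 s, during which the arm holds its last target. There are 200 camera calls.

## Working session

There is one attempt and no reset: what is moved stays moved. The work goes in short steps, Python scripts to look and compute and a tool call to move; the robot and the scene stay as the last step left them, time stands still between calls to the robot, and variables do not carry over. Pictures are saved under pics/ and viewed, at most 10 in all, crops included, and the job is handed in when it is done.

Besides the shell and the picture viewer there is one more tool, called after "Request:" as name(argument=value, ...) on one line, values as JSON. servo_tool: Moves the arm, as the interface text tells. Its arguments: {"type":"object","properties":{"deltas":{"type":"array","items":{"type":"array","items":{"type":"array","items":{"type":"number"}}}}},"required":["deltas"]}

```bash
mkdir -p pics; ls; python3 - <<'E'
from cell import bot, optics
import cv2, numpy as np
s=bot.observe(); print(s)
for n in("top","side"):
    p,d=optics.snapshot(n); cv2.imwrite(f"pics/{n}0.png",p[:,:,::-1]); np.savez(f"{n}0.npz",p=p,d=d)
    m=optics.camera_model(n); print(n,m)
print(optics.camera_model("wrist"))
E
```

```text
pics
{'clock': 0.0, 'joints': array([ 1.52958111e+00,  3.85543805e-01,  6.60002196e-03, -4.71715505e-04,
       -1.19399931e+00, -2.58604639e-01]), 'qvel': array([ 1.55228296e-05,  3.85212031e-04,  5.04901356e-04, -1.92785805e-03,
       -7.82996897e-04, -3.89642723e-04]), 'joint_efforts': array([-1.68588176e-04, -3.90665495e+01,  1.87408161e+01,  4.21989307e+00,
        1.10015343e-02, -2.01017997e-04]), 'tcp_pos': array([0.18440738, 0.59656002, 0.23246123]), 'tool_rot': array([ 1.09083123e-03,  9.88770941e-01, -1.49435024e-01, -1.01483209e-04]), 'contact_force': array([-0.65746299, -0.19096169,  0.54949992]), 'torque': array([-0.01951411, -0.01968673,  0.00376401]), 'grip_force': 0.0, 'width': 1.0029417705281658}
top {'camera_matrix': array([[506.16597364,   0.        , 324.99205295],
       [  0.        , 506.16597364, 199.12054864],
       [  0.        ,   0.        ,   1.        ]]), 'dist': array([-0.14057862,  0.        ,  0.        ,  0.        ,  0.        ]), 'R': array([[ 0.02803672, -0.99953488,  0.01199858],
       [-0.98988831, -0.02943185, -0.138762  ],
       [ 0.1390
[... 459 characters left out ...]
529677,  0.70928554, -0.61456014]]), 't': array([-0.52711182,  0.23638867,  0.83325855])}
{'camera_matrix': array([[334.47810926,   0.        , 313.01394468],
       [  0.        , 334.47810926, 194.49173359],
       [  0.        ,   0.        ,   1.        ]]), 'dist': array([-0.04528224,  0.        ,  0.        ,  0.        ,  0.        ]), 'T_tool_cam': array([[ 3.30720642e-04, -9.68406070e-01, -2.49378376e-01,
         6.75852164e-02],
       [ 9.99999577e-01,  1.06359573e-04,  9.13155542e-04,
         1.34311423e-04],
       [-8.57781592e-04, -2.49378572e-01,  9.68405696e-01,
        -1.48778998e-01],
       [ 0.00000000e+00,  0.00000000e+00,  0.00000000e+00,
         1.00000000e+00]])}
```

View pics/top0.png

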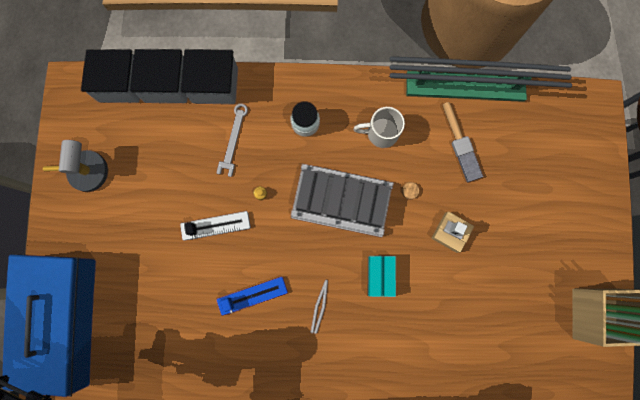

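View pics/side0.png

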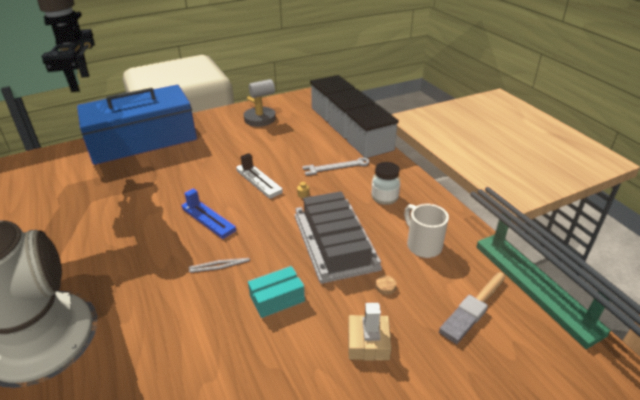

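The top view shows the gauge on its stand at (457,229), the bed at (343,199), and the white record scale at (215,226) with its grip at (190,229). The blue and turquoise parts are the look-alikes. The side view agrees. Next I'll measure positions.

```bash
cat > h.py <<'E'
import numpy as np, cv2
from cell import bot, optics
from scipy.spatial.transform import Rotation as Rn
def cam(n,s=None):
    m=optics.camera_model(n)
    if n!="wrist": return m["camera_matrix"],m["dist"],m["R"].T,-m["R"].T@m["t"]
    q=s["tool_rot"];Rt=Rn.from_quat([q[1],q[2],q[3],q[0]]).as_matrix();T=m["T_tool_cam"]
    return m["camera_matrix"],m["dist"],Rt@T[:3,:3],Rt@T[:3,3]+s["tcp_pos"]
def rays(c,uv):
    K,D,R,o=c; u=cv2.undistortPoints(np.float64(uv).reshape(-1,1,2),K,D)[:,0]
    return np.c_[u,np.ones(len(u))]@R.T,o
def plane(c,uv,z):
    d,o=rays(c,uv); return o+d*((z-o[2])/d[:,2])[:,None]
def cloud(c,d):
    h,w=d.shape; v,u=np.mgrid[:h,:w]; r,o=rays(c,np.c_[u.ravel(),v.ravel()])
    P=(o+r*d.reshape(-1,1)).reshape(h,w,3); P[d==0]=np.nan; return P
def rect(xy):
    (c,wh,a)=cv2.minAreaRect(np.float32(xy)*1000); return np.round(c,1),np.round(wh,1),round(a,1)
def yaw(s):
    q=s["tool_rot"];M=Rn.from_quat([q[1],q[2],q[3],q[0]]).as_matrix(); return M
E
python3 - <<'E'
from h import *
f=np.load("top0.npz");p,d=f["p"],f["d"]; c=cam("top"); P=cloud(c,d); z=P[...,2]
def roi(n,u0,u1,v0,v1,zl,zh,rgb=None):
    m=np.zeros(d.shape,bool); m[v0:v1,u0:u1]=1; m&=(z>zl)&(z<zh)
    m=cv2.morphologyEx(m.astype(np.uint8),cv2.MORPH_OPEN,np.ones((2,2)))>0
    q=P[m]; print(n,len(q),rect(q[:,:2]),"z",np.round(np.median(q[:,2]),4))
print("table z",np.nanmedian(z[340:390,350:550]))
roi("handle",430,480,205,255,.083,.1)
roi("stand",430,480,205,255,.026,.04)
roi("stand+",430,480,205,255,.02,.1)
roi("blocks",285,400,155,240,.043,.075)
roi("bed",285,400,155,240,.006,.075)
roi("grip",175,205,212,245,.045,.065)
roi("track",175,255,205,245,.007,.065)
cv2.imwrite("pics/c1.png",cv2.resize(p[155:255,175:485,::-1],None,fx=2.58,fy=2.58,interpolation=cv2.INTER_CUBIC))
E
```

```text
table z 0.00022637355580901186
handle 110 (array([ 540.1, -284.8]), array([43.6, 23.9]), 88.0) z nan
stand 659 (array([ 538.4, -282.7]), array([80.2, 77.4]), 61.3) z nan
stand+ 956 (array([ 538.9, -282.4]), array([75.4, 80.6]), 58.3) z nan
blocks 3086 (array([607.4, -22. ]), array([201.1,  94.5]), 79.7) z nan
bed 5065 (array([604.5, -21.4]), array([215.7, 131.3]), 80.0) z nan
grip 121 (array([525.9, 328.6]), array([25. , 25.5]), 6.9) z 0.054
track 1173 (array([535.2, 276.6]), array([ 39.3, 160.9]), 11.5) z nan
```

View pics/c1.png

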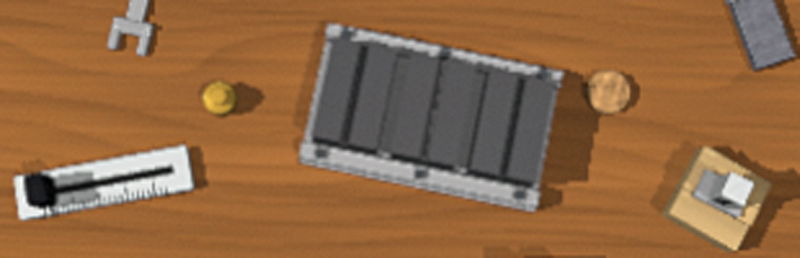

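The crop shows the bed with its three grooves. The middle groove runs near crop (437,95), top-image pixel (344,192). The gauge handle is at crop (737,188) on a stand turned about 30°. I'll move above the gauge.

Request:
servo_tool(deltas=[[[0.8,0.98,0,0,1],[0.8,0.98,0,0,1],[0.8,0.98,0,0,1],[0.8,0.98,0,0,1],[0.8,0.98,0,0,1]]])

```text
clock: 0.52
tcp_pos: [0.2441, 0.4488, 0.233]
tool_rot: [0.001, 0.989, -0.149, -0.0]
contact_force: [-0.1, 0.5, -0.1]
width: 1.003
grip_force: 0.0
```

Request:
servo_tool(deltas=[[[0.8,0.98,0,0,1],[0.8,0.98,0,0,1],[0.8,0.98,0,0,1],[0.8,0.98,0,0,1],[0.8,0.98,0,0,1]]])

```text
clock: 0.93
tcp_pos: [0.3033, 0.3022, 0.2333]
tool_rot: [0.0, 0.989, -0.149, -0.0]
contact_force: [0.6, -0.3, -0.2]
width: 0.997
grip_force: 0.0
```

Request:
servo_tool(deltas=[[[0.8,0.98,0,0,1],[0.8,0.98,0,0,1],[0.8,0.98,0,0,1],[0.8,0.98,0,0,1],[0.8,0.98,0,0,1]]])

```text
clock: 1.35
tcp_pos: [0.3626, 0.1557, 0.2335]
tool_rot: [-0.0, 0.989, -0.149, -0.0]
contact_force: [0.1, 0.4, -0.6]
width: 0.999
grip_force: 0.0
```

Request:
servo_tool(deltas=[[[0.8,0.98,0,0,1],[0.8,0.98,0,0,1],[0.8,0.98,0,0,1],[0.8,0.98,0,0,1],[0.8,0.98,0,0,1]]])

```text
clock: 1.77
tcp_pos: [0.422, 0.0092, 0.2334]
tool_rot: [-0.0, 0.989, -0.149, -0.0]
contact_force: [0.1, 0.5, 0.7]
width: 1.001
grip_force: 0.0
```

Request:
servo_tool(deltas=[[[0.8,0.98,0,0,1],[0.8,0.98,0,0,1],[0.8,0.98,0,0,1],[0.8,0.98,0,0,1],[0.8,0.98,0,0,1]]])

```text
clock: 2.18
tcp_pos: [0.4814, -0.1374, 0.2332]
tool_rot: [-0.0, 0.989, -0.15, -0.0]
contact_force: [0.5, 1.2, 0.7]
width: 1.002
grip_force: 0.0
```

Request:
servo_tool(deltas=[[[0.8,0.98,0,0,1],[0.8,0.98,0,0,1],[0.8,0.98,0,0,1],[0.8,0.98,0,0,1],[0.8,0.98,0,0,1]]])

```text
clock: 2.6
tcp_pos: [0.5408, -0.2838, 0.2329]
tool_rot: [-0.0, 0.989, -0.15, -0.001]
contact_force: [0.2, 0.3, -0.7]
width: 0.999
grip_force: 0.0
```

Request:
servo_tool(deltas=[[[0,0,0,0,1],[0,0,0,0,1],[0,0,0,0,1]]])

```text
clock: 2.85
tcp_pos: [0.5401, -0.2819, 0.2328]
tool_rot: [-0.0, 0.989, -0.15, -0.001]
contact_force: [0.1, -0.3, 0.0]
width: 1.002
grip_force: 0.0
```

```bash
python3 - <<'E'
from h import *
s=bot.observe(); print(s["clock"],s["tcp_pos"],s["joints"],s["contact_force"])
p,d=optics.snapshot("wrist"); c=cam("wrist",s); np.savez("w1.npz",p=p,d=d)
cv2.imwrite("pics/w1.png",p[:,:,::-1])
P=cloud(c,d); z=P[...,2]
for n,a,b in(("handle",.086,.1),("base",.038,.05),("stand",.03,.038)):
    m=((z>a)&(z<b)&(np.hypot(P[...,0]-.54,P[...,1]+.284)<.07)).astype(np.uint8)
    k,l,st,_=cv2.connectedComponentsWithStats(m); i=1+np.argmax(st[1:,4]); q=P[l==i]; print(n,len(q),rect(q[:,:2]),q[:,2].mean())
E
```

```text
2.85 [ 0.54009442 -0.28194688  0.23278014] [-2.15954330e-01  3.59424792e-01 -3.24351259e-02 -4.87913376e-04
 -1.18072593e+00  1.48667920e+00] [ 0.06321062 -0.28938417  0.03671778]
handle 595 (array([ 541.6, -277.1]), array([21.9, 22.3]), 65.2) 0.08957471820160666
base 519 (array([ 541.6, -277.2]), array([44. , 26.2]), 65.3) 0.03984554502756003
stand 2769 (array([ 538.1, -278.3]), array([70. , 69.9]), 61.9) 0.03167418852274699
```

View pics/w1.png

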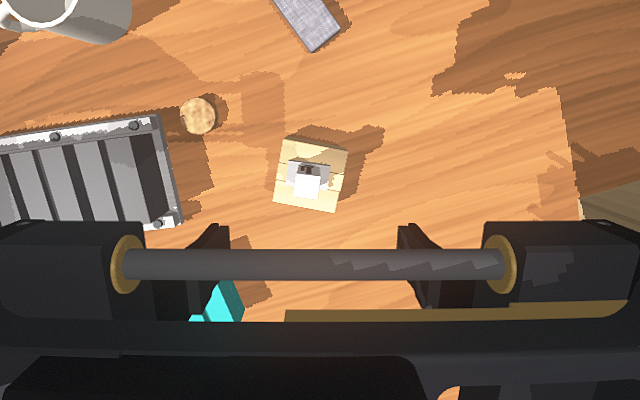

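The wrist view shows the gauge upright at pixel (307,180) on its stand. The depth cloud puts the handle at (541.6,-277.1) with its long axis at 65.3°. I'll descend and grasp the y faces.

Request:
servo_tool(deltas=[[[0,0,0.9,0.94,1],[-0.03,-0.2,0.9,0.94,1],[0,0,1,0,0.3],[0,0,1,0,0.2],[0,0,1,0,0.0]]])

```text
clock: 3.32
tcp_pos: [0.5417, -0.2758, 0.1135]
tool_rot: [-0.0, 0.977, -0.213, 0.001]
contact_force: [0.8, -0.3, -0.9]
width: 0.854
grip_force: 0.0
```

Request:
servo_tool(deltas=[[[0,0,1,0,0],[0,0,0.68,0,0],[0,0,0.2,0,0],[0,0,0,0,0]]])

```text
clock: 3.65
tcp_pos: [0.5409, -0.2761, 0.0656]
tool_rot: [-0.0, 0.977, -0.213, -0.001]
contact_force: [-0.3, 0.6, 0.5]
width: 0.562
grip_force: 0.0
```

```bash
python3 - <<'E'
from h import *
s=bot.observe(); print(s["clock"],s["tcp_pos"],s["width"],s["contact_force"]);M=yaw(s);print(np.degrees(np.arctan2(M[1,0],M[0,0])),M[:,2])
E
```

```text
3.65 [ 0.54093729 -0.27612478  0.06562498] 0.5622503247701701 [-0.32513132  0.6213878   0.4926869 ]
-24.61499139827234 [-2.82819367e-03  7.04140802e-04 -9.99995753e-01]
```

Request:
servo_tool(deltas=[[[0,0,0,0,-0.3],[0,0,0,0,-0.5],[0,0,0,0,-0.7],[0,0,0,0,-0.8],[0,0,0,0,-1]]])

```text
clock: 4.07
tcp_pos: [0.5425, -0.2774, 0.0677]
tool_rot: [-0.0, 0.977, -0.214, 0.001]
contact_force: [0.2, 1.6, 2.8]
width: 0.251
grip_force: 30.0
```

Request:
servo_tool(deltas=[[[0,0,0,0,-1],[0,0,0,0,-1],[0,0,0,0,-1],[0,0,0,0,-1]]])

```text
clock: 4.4
tcp_pos: [0.5425, -0.2774, 0.0677]
tool_rot: [0.0, 0.977, -0.214, 0.001]
contact_force: [-0.8, 1.9, 7.0]
width: 0.252
grip_force: 30.0
```

Request:
servo_tool(deltas=[[[0,0,-0.6,0,-1],[0,0,-1,0,-1],[0,0,-1,-0.92,-1],[0,0,-1,-0.92,-1],[0,0,-1,-0.92,-1]]])

```text
clock: 4.82
tcp_pos: [0.5409, -0.2772, 0.1816]
tool_rot: [-0.0, 0.993, -0.118, -0.001]
contact_force: [0.1, -0.9, -1.7]
width: 0.247
grip_force: 30.0
```

Request:
servo_tool(deltas=[[[0,0,-0.7,-0.92,-1],[-0.1,-0.96,0,0,-1],[-0.1,-0.96,0,0,-1],[-0.1,-0.96,0,0,-1],[-0.1,-0.96,0,0,-1]]])

```text
clock: 5.23
tcp_pos: [0.5477, -0.1802, 0.198]
tool_rot: [-0.0, 0.996, -0.088, -0.001]
contact_force: [0.8, 0.1, -2.2]
width: 0.252
grip_force: 30.0
```

Request:
servo_tool(deltas=[[[-0.1,-0.96,0,0,-1],[-0.1,-0.96,0,0,-1],[-0.1,-0.96,0,0,-1],[-0.1,-0.96,0,0,-1],[-0.1,-0.96,0,0,-1]]])

```text
clock: 5.65
tcp_pos: [0.5562, -0.0597, 0.198]
tool_rot: [0.0, 0.996, -0.087, -0.001]
contact_force: [0.7, -0.1, -1.8]
width: 0.253
grip_force: 30.0
```

Request:
servo_tool(deltas=[[[-0.1,-0.96,0,0,-1],[-0.1,-0.96,0,0,-1],[0,0,0,0,-1],[0,0,0,0,-1],[0,0,0,0,-1]]])

```text
clock: 6.07
tcp_pos: [0.5599, -0.0129, 0.1983]
tool_rot: [0.0, 0.996, -0.087, -0.001]
contact_force: [-0.3, -0.5, -2.4]
width: 0.251
grip_force: 30.0
```

```bash
python3 - <<'E'
from h import *
s=bot.observe(); print(s["clock"],s["tcp_pos"],s["contact_force"],s["width"]);M=yaw(s);print(np.degrees(np.arctan2(M[1,0],M[0,0])))
p,d=optics.snapshot("wrist"); c=cam("wrist",s); np.savez("w2.npz",p=p,d=d,t=s["tcp_pos"],q=s["tool_rot"])
cv2.imwrite("pics/w2.png",p[:,:,::-1])
P=cloud(c,d); z=P[...,2]
# profile in bed frame (guess centre, -10 deg), sampled at mid strip
a=np.radians(-10);X=np.array([np.cos(a),np.sin(a)]);Y=np.array([-X[1],X[0]])
D=P[...,:2]-[.6045,-.0214]; bx=D@X; by=D@Y
for lo,hi in((-.0,.02),(.02,.04)):
    print(lo)
    for y in np.arange(-.04,.0401,.002):
        m=(bx>lo)&(bx<hi)&(abs(by-y)<.001)&(z>.02)&(z<.09)
        print(f"{y*1000:.0f}:{np.median(z[m])*1000 if m.any() else 0:.1f}",end=" ")
    print()
E
```

```text
6.0667 [ 0.55989846 -0.01285061  0.19833932] [-0.27193788 -0.47725958 -2.44108766] 0.2507827296058808
-9.980790480472619
-0.0
-40:58.2 -38:48.9 -36:39.4 -34:0.0 -32:0.0 -30:0.0 -28:0.0 -26:59.9 -24:59.7 -22:59.3 -20:59.4 -18:59.4 -16:59.5 -14:59.4 -12:59.4 -10:59.5 -8:59.3 -6:59.5 -4:59.3 -2:59.6 0:53.3 2:53.3 4:53.5 6:53.3 8:59.3 10:59.5 12:59.5 14:59.6 16:59.5 18:59.3 20:59.3 22:59.4 24:59.5 26:59.5 28:59.5 30:59.4 32:59.4 34:0.0 36:0.0 38:0.0 40:0.0 
0.02
-40:58.1 -38:48.6 -36:0.0 -34:0.0 -32:0.0 -30:0.0 -28:0.0 -26:59.8 -24:59.3 -22:59.3 -20:59.3 -18:59.4 -16:59.4 -14:59.2 -12:59.4 -10:59.5 -8:59.5 -6:59.3 -4:59.2 -2:59.5 0:53.6 2:53.3 4:53.5 6:54.0 8:59.2 10:59.2 12:59.3 14:59.4 16:59.4 18:59.3 20:59.3 22:59.5 24:59.4 26:59.4 28:59.4 30:59.3 32:59.5 34:0.0 36:0.0 38:0.0 40:0.0
```

View pics/w2.png

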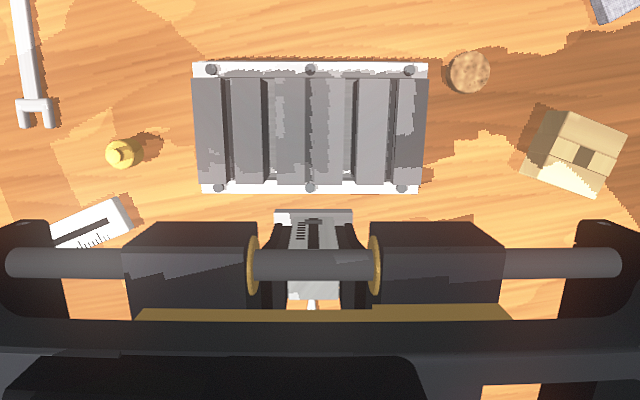

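The view shows the bed at (310,125), its middle groove near columns 305–320, and the gauge held at (313,230). The depth map already suggests a groove about 6 mm deep. Now I'll refine the groove line and the gauge's offset in the hand.

```bash
python3 - <<'E'
from h import *
f=np.load("w2.npz"); s=dict(tcp_pos=f["t"],tool_rot=f["q"]); c=cam("wrist",s); P=cloud(c,f["d"]); z=P[...,2]
M=yaw(s); T=(P-f["t"])@M   # tool coords
ok=(abs(T[...,1])<.04)&(abs(T[...,0])<.03)
for a,b in((.018,.03),):
    m=ok&(T[...,2]>a)&(T[...,2]<b); q=T[m]; 
    print("base",len(q),"y",np.percentile(q[:,1],[0.5,50,99.5]),"x",np.percentile(q[:,0],[.5,99.5]),"z",np.median(q[:,2]))
    print(rect(q[:,[0,1]]))
m=ok&(z<.3)&(T[...,2]<.03)&(T[...,2]>-.05)&(abs(T[...,1])<.009)&(abs(T[...,0])<.02);q=T[m]
print("handle front",len(q), rect(q[:,:2]))
a=np.radians(-10);X=np.array([np.cos(a),np.sin(a)]);Y=np.array([-X[1],X[0]])
D=P[...,:2]-[.6045,-.0214]; bx=D@X; by=D@Y
m=(z>.048)&(z<.0565)&(abs(by-.003)<.01)&(bx>-.02)&(bx<.044); q=P[m]
print("groove",rect(q[:,:2]), rect(np.c_[bx[m],by[m]]), np.percentile(by[m],[2,50,98]), np.median(q[:,2]))
e=np.polyfit(bx[m],by[m],1); print("line",np.degrees(e[0]),e[1])
m=(z>.012)&(z<.07)&(abs(bx)<.08)&(abs(by)<.125); q=P[m]; print("bed",rect(q[:,:2]),rect(np.c_[bx[m],by[m]]))
m=(z>.0565)&(z<.063)&(by>-.024)&(by<.03)&(abs(bx)<.06);print("top x ext",np.percentile(bx[m],[1,99]))
# tops of three blocks, and other grooves
for y0 in(-.067,.003,.073):
    m=(abs(by-y0)<.024)&(abs(by-y0)>.008)&(bx>0)&(bx<.03); g=(abs(by-y0)<.002)&(bx>0)&(bx<.03); print(y0,np.nanmedian(z[m]),np.nanmedian(z[g]))
E
```

```text
base 839 y [-0.02140332  0.00026752  0.02188623] x [0.00423314 0.01213593] z 0.028013432045334654
(array([8.2, 0.2]), array([43.6,  8.1]), 89.8)
handle front 2188 (array([-0.1,  0.1]), array([18. , 25.1]), 89.4)
groove (array([616.9, -20.3]), array([ 7.6, 63.4]), 80.1) (array([12. ,  3.2]), array([63.4,  7.6]), 0.1) [-0.00061035  0.00286121  0.00643429] 0.05340929191329252
line 0.19676442813891523 0.0028868732559311056
bed (array([607.3, -18.3]), array([215.8, 124.5]), 80.0) (array([2.2, 3.6]), array([215.8, 124.5]), 90.0)
top x ext [-0.04191856  0.04569489]
-0.067 0.05821328009321092 0.047193350426434855
0.003 0.0594286436812686 0.0534264645575753
0.073 0.05766637338431557 0.041931014042454084
```

Request:
servo_tool(deltas=[[[0.95,-0.05,0,0,-1],[0.95,-0.05,0,0,-1],[0,0,0.9,0,-1],[0,0,0.9,0,-1],[0,0,0.6,0,-1]]])

```text
clock: 6.53
tcp_pos: [0.6066, -0.0198, 0.1365]
tool_rot: [0.0, 0.996, -0.088, -0.002]
contact_force: [-0.5, 1.2, -2.4]
width: 0.25
grip_force: 30.0
```

Request:
servo_tool(deltas=[[[0,0,0.3,0,-1],[0,0,0.1,0,-1],[0,0,0,0,-1],[0,0,0,0,-1]]])

```text
clock: 6.87
tcp_pos: [0.6084, -0.0187, 0.1301]
tool_rot: [-0.0, 0.996, -0.087, 0.001]
contact_force: [-0.3, -0.6, -0.5]
width: 0.249
grip_force: 30.0
```

```bash
python3 - <<'E'
from h import *
L=[];F=[]
for i in range(4):
    s=bot.observe();L.append(s["tcp_pos"]);F.append(s["contact_force"]);p,d=optics.snapshot("wrist")
m=np.mean(L,0);print(s["clock"],m,np.std(L,0),np.mean(F,0));M=yaw(s);print(np.degrees(np.arctan2(M[1,0],M[0,0])))
dl=np.array([.6070,-.0187,m[2]])-m;print("tool delta mm",(M.T@dl)*1000)
np.savez("w3.npz",p=p,d=d,t=s["tcp_pos"],q=s["tool_rot"])
c=cam("wrist",s);P=cloud(c,d);z=P[...,2]
X=M[:2,0];Y=M[:2,1];D=P[...,:2]-m[:2];bx=D@X;by=D@Y
g=(z>.046)&(z<.0565)&(abs(by)<.012)&(bx>.018)&(bx<.043);print("groove y in tool",g.sum(),np.percentile(by[g],[2,50,98])*1000,np.median(z[g]))
E
```

```text
7.0167 [ 0.6084722  -0.0184613   0.13036764] [7.56944304e-05 1.41108841e-04 1.36277970e-04] [ 0.00819398 -0.51023025 -1.75371993]
-9.973148344046674
tool delta mm [-1.40861276  0.49005677 -0.00379232]
groove y in tool 431 [-3.33141408  0.76794077  4.2318953 ] 0.05340584924342895
```

Request:
servo_tool(deltas=[[[-0.05,0.02,0.3,0,-1],[0,0,0.3,0,-1],[0,0,0,0,-1],[0,0,0,0,-1]]])

```text
clock: 7.4
tcp_pos: [0.6057, -0.0187, 0.113]
tool_rot: [0.0, 0.996, -0.087, -0.001]
contact_force: [0.0, 0.1, -1.9]
width: 0.249
grip_force: 30.0
```

Request:
servo_tool(deltas=[[[0,0,0.04,0,-1],[0,0,0.04,0,-1]]])

```text
clock: 7.57
tcp_pos: [0.6066, -0.0186, 0.1121]
tool_rot: [0.0, 0.996, -0.087, 0.0]
contact_force: [-0.2, -0.1, -2.2]
width: 0.248
grip_force: 30.0
```

Request:
servo_tool(deltas=[[[0,0,0.04,0,-1],[0,0,0.04,0,-1]]])

```text
clock: 7.73
tcp_pos: [0.6065, -0.0186, 0.1101]
tool_rot: [-0.0, 0.996, -0.087, 0.0]
contact_force: [-0.7, 1.0, -1.6]
width: 0.247
grip_force: 30.0
```

Request:
servo_tool(deltas=[[[0,0,0.04,0,-1],[0,0,0.04,0,-1]]])

```text
clock: 7.9
tcp_pos: [0.6067, -0.0186, 0.109]
tool_rot: [0.0, 0.996, -0.087, 0.0]
contact_force: [-2.4, -0.0, 4.1]
width: 0.247
grip_force: 30.0
```

Request:
servo_tool(deltas=[[[0,0,0.04,0,-1],[0,0,0.04,0,-1]]])

```text
clock: 8.07
tcp_pos: [0.6066, -0.0186, 0.1067]
tool_rot: [-0.0, 0.996, -0.087, 0.001]
contact_force: [-0.8, 0.3, 4.1]
width: 0.255
grip_force: 30.0
```

Request:
servo_tool(deltas=[[[0,0,0.08,0,-1],[0,0,0.08,0,-1],[0,0,0.08,0,-1],[0,0,0.04,0,-1],[0,0,0,0,-1]]])

```text
clock: 8.48
tcp_pos: [0.6066, -0.0186, 0.0988]
tool_rot: [-0.0, 0.996, -0.087, 0.0]
contact_force: [-0.7, 1.4, 2.8]
width: 0.254
grip_force: 30.0
```

Request:
servo_tool(deltas=[[[0,0,0.03,0,-1],[0,0,0,0,-1]]])

```text
clock: 8.65
tcp_pos: [0.6065, -0.0186, 0.0982]
tool_rot: [-0.0, 0.996, -0.087, 0.0]
contact_force: [0.1, -0.4, 2.9]
width: 0.251
grip_force: 30.0
```

Request:
servo_tool(deltas=[[[0,0,0.03,0,-1],[0,0,0,0,-1]]])

```text
clock: 8.82
tcp_pos: [0.6065, -0.0186, 0.0976]
tool_rot: [-0.0, 0.996, -0.087, 0.0]
contact_force: [-0.9, 0.5, 2.9]
width: 0.249
grip_force: 30.0
```

Request:
servo_tool(deltas=[[[0,0,0.03,0,-1],[0,0,0,0,-1]]])

```text
clock: 8.98
tcp_pos: [0.6065, -0.0186, 0.0968]
tool_rot: [-0.0, 0.996, -0.087, 0.0]
contact_force: [-0.6, 1.2, 3.3]
width: 0.251
grip_force: 30.0
```

Request:
servo_tool(deltas=[[[0,0,0.02,0,-1],[0,0,0,0,-1]]])

```text
clock: 9.15
tcp_pos: [0.6065, -0.0186, 0.0963]
tool_rot: [-0.0, 0.996, -0.087, 0.0]
contact_force: [-0.7, 0.6, 3.5]
width: 0.247
grip_force: 30.0
```

Request:
servo_tool(deltas=[[[0,0,0.02,0,-1],[0,0,0,0,-1]]])

```text
clock: 9.32
tcp_pos: [0.6065, -0.0186, 0.0958]
tool_rot: [-0.0, 0.996, -0.087, 0.0]
contact_force: [0.1, 0.7, 2.2]
width: 0.249
grip_force: 30.0
```

Request:
servo_tool(deltas=[[[0,0,0.015,0,-1],[0,0,0,0,-1]]])

```text
clock: 9.48
tcp_pos: [0.6065, -0.0186, 0.0956]
tool_rot: [-0.0, 0.996, -0.087, 0.0]
contact_force: [-0.1, -0.1, 4.7]
width: 0.256
grip_force: 30.0
```

Request:
servo_tool(deltas=[[[0,0,0.01,0,-1],[0,0,0,0,-1]]])

```text
clock: 9.65
tcp_pos: [0.6065, -0.0186, 0.0955]
tool_rot: [0.0, 0.996, -0.087, 0.0]
contact_force: [-0.9, 0.9, 5.1]
width: 0.251
grip_force: 30.0
```

Request:
servo_tool(deltas=[[[0,0,0.01,0,-1],[0,0,0,0,-1]]])

```text
clock: 9.82
tcp_pos: [0.6065, -0.0186, 0.0956]
tool_rot: [0.0, 0.996, -0.087, 0.0]
contact_force: [-1.7, 0.2, 6.3]
width: 0.25
grip_force: 30.0
```

Request:
servo_tool(deltas=[[[0,0,0.02,0,-1],[0,0,0,0,-1]]])

```text
clock: 9.98
tcp_pos: [0.6065, -0.0186, 0.0955]
tool_rot: [0.0, 0.996, -0.087, 0.0]
contact_force: [-1.3, 0.9, 8.8]
width: 0.251
grip_force: 30.0
```

Request:
servo_tool(deltas=[[[0,0,0.02,0,-1],[0,0,0,0,-1]]])

```text
clock: 10.15
tcp_pos: [0.6065, -0.0186, 0.0955]
tool_rot: [0.0, 0.996, -0.087, 0.0]
contact_force: [-2.7, 0.3, 10.2]
width: 0.252
grip_force: 30.0
```

Request:
servo_tool(deltas=[[[0,0,0.024,0,-1],[0,0,0,0,-1],[0,0,0,0,-1]]])

```text
clock: 10.4
tcp_pos: [0.6065, -0.0186, 0.0955]
tool_rot: [0.0, 0.996, -0.087, 0.001]
contact_force: [-3.5, 2.2, 12.7]
width: 0.247
grip_force: 30.0
```

Request:
servo_tool(deltas=[[[0,0,0,0,-1],[0,0,0,0,-1],[0,0,0,0,-1],[0,0,0,0,-1],[0,0,0,0,-1]]])

```text
clock: 10.82
tcp_pos: [0.6065, -0.0186, 0.0955]
tool_rot: [0.0, 0.996, -0.087, 0.001]
contact_force: [-4.5, 1.8, 13.5]
width: 0.251
grip_force: 30.0
```

Request:
servo_tool(deltas=[[[0,0,0,0,-1],[0,0,0,0,-1],[0,0,0,0,-1],[0,0,0,0,-1],[0,0,0,0,-1]]])

```text
clock: 11.23
tcp_pos: [0.6065, -0.0186, 0.0955]
tool_rot: [0.0, 0.996, -0.087, 0.001]
contact_force: [-3.9, 1.1, 13.2]
width: 0.25
grip_force: 30.0
```

Request:
servo_tool(deltas=[[[0,0,0,0,-1],[0,0,0,0,-1],[0,0,0,0,-1],[0,0,0,0,-1],[0,0,0,0,-1]]])

```text
clock: 11.65
tcp_pos: [0.6065, -0.0186, 0.0955]
tool_rot: [0.0, 0.996, -0.087, 0.001]
contact_force: [-3.1, 1.5, 13.1]
width: 0.25
grip_force: 30.0
```

```bash
python3 - <<'E'
from h import *
F=[];L=[]
for i in range(6):
    s=bot.observe();F.append(s["contact_force"][2]);L.append(s["tcp_pos"][2]);p,d=optics.snapshot("wrist")
print(s["clock"],np.mean(F),F,np.mean(L));M=yaw(s);print(M[:,2])
E
```

```text
11.9 13.314877033403326 [np.float64(13.104325787680155), np.float64(12.982067414085238), np.float64(13.153087171508343), np.float64(13.21733002482935), np.float64(13.637160596017504), np.float64(13.79529120629936)] 0.09550791996064138
[ 1.04184550e-03 -3.75069584e-04 -9.99999387e-01]
```

Request:
servo_tool(deltas=[[[0,0,-0.1,0,-1],[0,0,-0.2,0,-1],[0,0,-0.5,0,-1],[0,0,-0.8,0,-1],[0,0,-0.8,0,-1]]])

```text
clock: 12.37
tcp_pos: [0.6048, -0.0188, 0.1518]
tool_rot: [0.0, 0.996, -0.087, -0.003]
contact_force: [0.4, 0.5, -1.1]
width: 0.251
grip_force: 30.0
```

Request:
servo_tool(deltas=[[[-0.08,0.97,0,0,-1],[-0.08,0.97,0,0,-1],[-0.08,0.97,0,0,-1],[-0.08,0.97,0,0,-1],[-0.08,0.97,0,0,-1]]])

```text
clock: 12.78
tcp_pos: [0.5741, -0.1371, 0.1519]
tool_rot: [-0.0, 0.996, -0.087, -0.002]
contact_force: [-0.2, -0.1, -3.3]
width: 0.254
grip_force: 30.0
```

Request:
servo_tool(deltas=[[[-0.08,0.97,0,0,-1],[-0.08,0.97,0,0,-1],[-0.08,0.97,0,0,-1],[-0.08,0.97,0,0,-1],[-0.08,0.97,0,0,-1]]])

```text
clock: 13.2
tcp_pos: [0.5433, -0.2548, 0.1519]
tool_rot: [-0.001, 0.996, -0.087, -0.001]
contact_force: [0.3, -0.9, -1.7]
width: 0.252
grip_force: 30.0
```

Request:
servo_tool(deltas=[[[-0.08,0.97,0,0,-1],[0,0,0.8,0,-1],[0,0,0.8,0,-1],[0,0,0,0,-1],[0,0,0,0,-1]]])

```text
clock: 13.62
tcp_pos: [0.537, -0.2773, 0.1114]
tool_rot: [-0.0, 0.996, -0.087, -0.003]
contact_force: [1.4, 0.1, -2.0]
width: 0.255
grip_force: 30.0
```

```bash
python3 - <<'E'
from h import *
s=bot.observe();print(s["clock"],s["tcp_pos"],s["contact_force"]);M=yaw(s)
print("tool mm",M.T@(np.array([.5383,-.2780,.0677])-s["tcp_pos"])*1000)
p,d=optics.snapshot("side"); cv2.imwrite("pics/s2.png",cv2.resize(p[250:390,280:480,::-1],None,fx=4,fy=4,interpolation=cv2.INTER_CUBIC))
E
```

```text
13.6167 [ 0.53698505 -0.27730057  0.11137203] [ 1.39576653  0.08759375 -2.01509582]
tool mm [ 1.64241246  0.47939977 43.6639163 ]
```

View pics/s2.png

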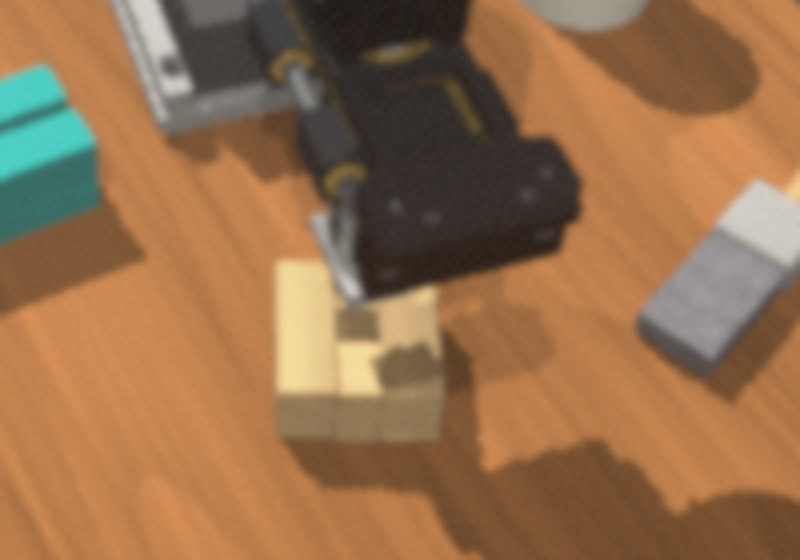

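The side crop shows the gauge held just above the stand's well, which is at crop (358,322). I'll lower it gently.

Request:
servo_tool(deltas=[[[0.03,0,0.6,0,-1],[0.03,0.02,0.6,0,-1],[0,0,0.35,0,-1],[0,0,0,0,-1],[0,0,0,0,-1]]])

```text
clock: 14.08
tcp_pos: [0.5402, -0.2782, 0.0751]
tool_rot: [0.0, 0.996, -0.087, 0.0]
contact_force: [0.7, -0.5, -2.2]
width: 0.249
grip_force: 30.0
```

Request:
servo_tool(deltas=[[[0,0,0.06,0,-1],[0,0,0.06,0,-1],[0,0,0,0,-1]]])

```text
clock: 14.33
tcp_pos: [0.5402, -0.2783, 0.0721]
tool_rot: [0.0, 0.996, -0.087, 0.001]
contact_force: [-0.5, 0.5, -1.9]
width: 0.251
grip_force: 30.0
```

Request:
servo_tool(deltas=[[[0,0,0.03,0,-1],[0,0,0,0,-1]]])

```text
clock: 14.5
tcp_pos: [0.54, -0.2783, 0.0711]
tool_rot: [0.0, 0.996, -0.087, 0.0]
contact_force: [-0.7, 0.3, -1.7]
width: 0.252
grip_force: 30.0
```

Request:
servo_tool(deltas=[[[0,0,0.06,0,-1],[0,0,0,0,-1],[0,0,0,0,-1]]])

```text
clock: 14.75
tcp_pos: [0.5398, -0.2783, 0.0692]
tool_rot: [-0.0, 0.996, -0.087, -0.0]
contact_force: [0.1, 0.2, -2.3]
width: 0.246
grip_force: 30.0
```

Request:
servo_tool(deltas=[[[0,0,0.03,0,-1],[0,0,0,0,-1],[0,0,0,0,-1]]])

```text
clock: 15.0
tcp_pos: [0.5398, -0.2783, 0.0685]
tool_rot: [-0.0, 0.996, -0.087, -0.0]
contact_force: [-0.0, 0.8, -2.3]
width: 0.251
grip_force: 30.0
```

Request:
servo_tool(deltas=[[[0,0,0.03,0,-1],[0,0,0,0,-1],[0,0,0,0,-1]]])

```text
clock: 15.25
tcp_pos: [0.5399, -0.2783, 0.0678]
tool_rot: [-0.0, 0.996, -0.087, -0.0]
contact_force: [0.0, -0.1, -2.0]
width: 0.254
grip_force: 30.0
```

Request:
servo_tool(deltas=[[[0,0,0.03,0,-1],[0,0,0,0,-1],[0,0,0,0,-1]]])

```text
clock: 15.5
tcp_pos: [0.5399, -0.2783, 0.0678]
tool_rot: [0.0, 0.996, -0.087, 0.0]
contact_force: [-2.0, 1.9, 3.7]
width: 0.251
grip_force: 30.0
```

Request:
servo_tool(deltas=[[[0,0,0,0,0.2],[0,0,0,0,0.2],[0,0,0,0,0.2],[0,0,0,0,0.2],[0,0,0,0,0.2]]])

```text
clock: 15.92
tcp_pos: [0.5399, -0.2784, 0.0669]
tool_rot: [0.0, 0.996, -0.087, 0.0]
contact_force: [-0.4, -0.0, -0.1]
width: 0.541
grip_force: 0.0
```

Request:
servo_tool(deltas=[[[0,0,-0.4,0,0.2],[0,0,-0.9,0,0.2],[0,0,-0.9,0,0.2],[0,0,-0.9,0,0.2],[0,0,-0.9,0,0.2]]])

```text
clock: 16.33
tcp_pos: [0.5399, -0.2784, 0.169]
tool_rot: [0.0, 0.996, -0.087, 0.0]
contact_force: [0.2, 0.0, 0.4]
width: 0.6
grip_force: 0.0
```

Request:
servo_tool(deltas=[[[0,0,-0.9,0,0.2],[0,0,-0.9,0,0.2],[0,0,-0.3,0,0.2],[0,0,0,0,0.2],[0,0,0,0,0.2]]])

```text
clock: 16.75
tcp_pos: [0.5395, -0.278, 0.2192]
tool_rot: [-0.0, 0.996, -0.087, -0.0]
contact_force: [-0.9, 0.3, -0.9]
width: 0.606
grip_force: 0.0
```

```bash
python3 - <<'E'
from h import *
s=bot.observe(); print(s["clock"],s["tcp_pos"],s["joints"],s["width"])
p,d=optics.snapshot("wrist"); c=cam("wrist",s)
P=cloud(c,d); z=P[...,2]
for n,a,b in(("handle",.086,.1),("base",.038,.05),("stand",.03,.038)):
    m=((z>a)&(z<b)&(np.hypot(P[...,0]-.54,P[...,1]+.279)<.055)).astype(np.uint8)
    k,l,st,_=cv2.connectedComponentsWithStats(m); i=1+np.argmax(st[1:,4]); q=P[l==i]; print(n,len(q),rect(q[:,:2]),q[:,2].mean())
p2,d2=optics.snapshot("side"); a=cv2.resize(p[110:240,240:380,::-1],None,fx=3.5,fy=3.5,interpolation=cv2.INTER_CUBIC); b=cv2.resize(p2[285:375,330:410,::-1],(345,455),interpolation=cv2.INTER_CUBIC)
h=min(a.shape[0],455); cv2.imwrite("pics/g3.png",np.hstack([a[:h],b[:h],]))
E
```

```text
16.75 [ 0.53949254 -0.27801215  0.2192183 ] [-2.09734809e-01  3.64303108e-01 -5.99687122e-02 -7.52894669e-04
 -1.14677354e+00  1.60637186e+00] 0.6055849426091766
handle 638 (array([ 539. , -278.6]), array([21.5, 21.6]), 80.6) 0.08959264932640244
base 589 (array([ 538.8, -278.6]), array([43.5, 26.1]), 80.5) 0.039998230227944506
stand 2967 (array([ 538. , -278.1]), array([70. , 69.6]), 61.8) 0.031625159536888575
```

View pics/g3.png

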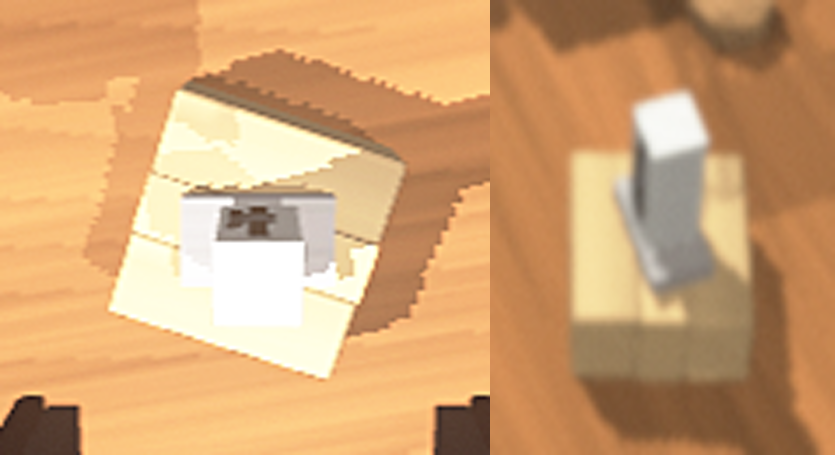

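The gauge stands upright, centred within 1 mm of the stand, with its dark tab now high up the handle face. The travel (about 14 mm) and the depth map agree on a 6 mm depth, so the pointer target is 0.030. On to the scale.

Request:
servo_tool(deltas=[[[0,0,0,-0.9,0.2],[0,0,0,-0.9,0.2],[0,0,0,-0.9,0.2],[0,0,0,-0.9,0.2],[0,0,0,-0.9,0.2]]])

```text
clock: 17.27
tcp_pos: [0.5391, -0.2781, 0.2175]
tool_rot: [-0.001, 0.997, 0.071, -0.002]
contact_force: [0.8, 0.1, 0.2]
width: 0.598
grip_force: 0.0
```

Request:
servo_tool(deltas=[[[0,0,0,-0.88,0.2],[0.19,-0.99,0,0,0.2],[0.19,-0.99,0,0,0.2],[0.19,-0.99,0,0,0.2],[0.19,-0.99,0,0,0.2]]])

```text
clock: 17.68
tcp_pos: [0.5377, -0.1765, 0.2176]
tool_rot: [-0.0, 0.995, 0.1, -0.002]
contact_force: [0.5, 0.3, -0.7]
width: 0.6
grip_force: 0.0
```

Request:
servo_tool(deltas=[[[0.19,-0.99,0,0,0.2],[0.19,-0.99,0,0,0.2],[0.19,-0.99,0,0,0.2],[0.19,-0.99,0,0,0.2],[0.19,-0.99,0,0,0.2]]])

```text
clock: 18.1
tcp_pos: [0.5362, -0.0504, 0.2179]
tool_rot: [0.0, 0.995, 0.101, -0.002]
contact_force: [1.1, -0.1, 0.5]
width: 0.603
grip_force: 0.0
```

Request:
servo_tool(deltas=[[[0.19,-0.99,0,0,0.2],[0.19,-0.99,0,0,0.2],[0.19,-0.99,0,0,0.2],[0.19,-0.99,0,0,0.2],[0.19,-0.99,0,0,0.2]]])

```text
clock: 18.52
tcp_pos: [0.5348, 0.0755, 0.2179]
tool_rot: [0.0, 0.995, 0.101, -0.002]
contact_force: [0.5, 0.0, -0.5]
width: 0.598
grip_force: 0.0
```

Request:
servo_tool(deltas=[[[0.19,-0.99,0,0,0.2],[0.19,-0.99,0,0,0.2],[0.19,-0.99,0,0,0.2],[0.19,-0.99,0,0,0.2],[0.19,-0.99,0,0,0.2]]])

```text
clock: 18.93
tcp_pos: [0.5333, 0.2013, 0.2177]
tool_rot: [0.001, 0.995, 0.101, -0.002]
contact_force: [-0.5, 0.2, 0.3]
width: 0.603
grip_force: 0.0
```

Request:
servo_tool(deltas=[[[0.19,-0.99,0,0,0.2],[0.19,-0.99,0,0,0.2],[0.19,-0.99,0,0,0.2],[0,0,0,0,0.2],[0,0,0,0,0.2]]])

```text
clock: 19.35
tcp_pos: [0.5325, 0.2768, 0.2174]
tool_rot: [0.001, 0.995, 0.101, -0.002]
contact_force: [0.1, 0.4, -0.8]
width: 0.601
grip_force: 0.0
```

```bash
python3 - <<'E'
from h import *
s=bot.observe(); print(s["clock"],s["tcp_pos"],s["joints"]);M=yaw(s);print(np.degrees(np.arctan2(M[1,0],M[0,0])))
p,d=optics.snapshot("wrist"); c=cam("wrist",s); np.savez("w4.npz",p=p,d=d,t=s["tcp_pos"],q=s["tool_rot"])
P=cloud(c,d); z=P[...,2]; near=(np.hypot(P[...,0]-.535,P[...,1]-.277)<.12)
for n,a,b in(("grip",.047,.06),("track",.008,.016),("all",.007,.06)):
    m=((z>a)&(z<b)&near).astype(np.uint8)
    k,l,st,_=cv2.connectedComponentsWithStats(m); i=1+np.argmax(st[1:,4]); q=P[l==i]; print(n,len(q),rect(q[:,:2]),q[:,2].mean(),st[i])
cv2.imwrite("pics/w4.png",cv2.resize(p[80:280,140:480,::-1],None,fx=2.35,fy=2.35,interpolation=cv2.INTER_CUBIC))
E
```

```text
19.35 [0.53247245 0.27681895 0.21741597] [ 7.48788853e-01  3.55976399e-01 -7.74771537e-02 -3.42476824e-04
 -1.14124028e+00  1.02544599e+00]
11.647785585989581
grip 567 (array([527.6, 326. ]), array([27.5, 20.2]), 12.2) 0.05142478105456163 [251 160  22  29 567]
track 4713 (array([538. , 275.5]), array([ 40.4, 159.5]), 12.3) 0.011661555116494143 [ 240  148  150   39 4713]
all 5470 (array([538. , 275.5]), array([ 40.5, 159.5]), 12.4) 0.016411690847687902 [ 240  148  150   41 5470]
```

View pics/w4.png

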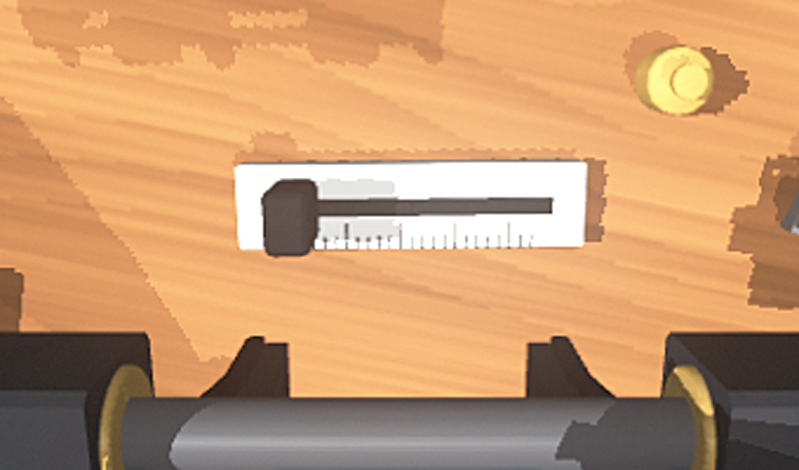

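The crop shows long ticks at columns 346, 400, 454 and 508 (5, 10, 15 and 20 mm). The grip is at column 290, so its value is about 0.0034. It has to move about 26.6 mm along tool +y.

Request:
servo_tool(deltas=[[[0.11,-0.98,0,-0.14,0.2],[0.11,-0.98,0,0,0.2],[0,0,1,0,0.2],[0,0,1,0,0.2],[0,0,1,0,0.2]]])

```text
clock: 19.82
tcp_pos: [0.5285, 0.3243, 0.1435]
tool_rot: [-0.0, 0.994, 0.105, -0.0]
contact_force: [0.7, 0.2, -0.5]
width: 0.601
grip_force: 0.0
```

Request:
servo_tool(deltas=[[[0,0,1,0,0.2],[0,0,0.8,0,0.2],[0,0,0,0,0.2],[0,0,0,0,0.2]]])

```text
clock: 20.15
tcp_pos: [0.5284, 0.3236, 0.0985]
tool_rot: [0.001, 0.994, 0.105, -0.001]
contact_force: [0.9, 0.1, 0.7]
width: 0.6
grip_force: 0.0
```

Request:
servo_tool(deltas=[[[0,0,0.8,0,0.2],[0,0,0.8,0,0.2],[0,0,0.5,0,0.2],[0,0,0,0,0.2],[0,0,0,0,0.2]]])

```text
clock: 20.57
tcp_pos: [0.5295, 0.3253, 0.0484]
tool_rot: [-0.0, 0.994, 0.105, 0.001]
contact_force: [0.3, -0.2, 0.7]
width: 0.597
grip_force: 0.0
```

Request:
servo_tool(deltas=[[[0,0,0,0,-0.2],[0,0,0,0,-0.5],[0,0,0,0,-0.6],[0,0,0,0,-0.8],[0,0,0,0,-1]]])

```text
clock: 20.98
tcp_pos: [0.5288, 0.3254, 0.0477]
tool_rot: [-0.0, 0.994, 0.105, 0.0]
contact_force: [-0.1, 0.3, -0.3]
width: 0.302
grip_force: 0.0
```

Request:
servo_tool(deltas=[[[0,0,0,0,-1],[0,0,0,0,-1],[0,0,0,0,-1],[0,0,0,0,-1]]])

```text
clock: 21.32
tcp_pos: [0.5288, 0.3255, 0.0474]
tool_rot: [-0.0, 0.994, 0.106, 0.0]
contact_force: [-0.6, 0.5, 1.5]
width: 0.223
grip_force: 30.0
```

Request:
servo_tool(deltas=[[[0,0.2,0,0,-1],[0,0.25,0,0,-1],[0,0.25,0,0,-1],[0,0.2,0,0,-1],[0,0.13,0,0,-1]]])

```text
clock: 21.73
tcp_pos: [0.5345, 0.2992, 0.0474]
tool_rot: [-0.0, 0.994, 0.105, 0.0]
contact_force: [-1.4, 1.7, 4.5]
width: 0.226
grip_force: 30.0
```

Request:
servo_tool(deltas=[[[0,0,0,0,-1],[0,0,0,0,-1],[0,0,0,0,-1]]])

```text
clock: 21.98
tcp_pos: [0.5344, 0.2994, 0.0474]
tool_rot: [0.0, 0.994, 0.105, 0.0]
contact_force: [-0.8, -1.0, 5.7]
width: 0.229
grip_force: 30.0
```

Request:
servo_tool(deltas=[[[0,0,0,0,0.2],[0,0,0,0,0.2],[0,0,0,0,0.2],[0,0,0,0,0.2],[0,0,0,0,0.2]]])

```text
clock: 22.4
tcp_pos: [0.5338, 0.2999, 0.0466]
tool_rot: [0.0, 0.994, 0.105, -0.0]
contact_force: [0.6, -0.5, -0.2]
width: 0.519
grip_force: 0.0
```

Request:
servo_tool(deltas=[[[0,0,-0.4,0,0.2],[0,0,-0.9,0,0.2],[0,0,-0.9,0,0.2],[0,0,-0.9,0,0.2],[0,0,-0.9,0,0.2]]])

```text
clock: 22.82
tcp_pos: [0.534, 0.3, 0.1489]
tool_rot: [-0.0, 0.994, 0.105, 0.0]
contact_force: [0.3, 0.2, -0.1]
width: 0.599
grip_force: 0.0
```

Request:
servo_tool(deltas=[[[0,0,-0.9,0,0.2],[0,0,-0.9,0,0.2],[0,0,-0.9,0,0.2],[0,0,0,0,0.2],[0,0,0,0,0.2]]])

```text
clock: 23.23
tcp_pos: [0.5345, 0.3005, 0.217]
tool_rot: [-0.001, 0.994, 0.105, 0.002]
contact_force: [-0.8, 1.0, -0.1]
width: 0.598
grip_force: 0.0
```

```bash
python3 - <<'E'
from h import *
s=bot.observe(); print(s["clock"],s["tcp_pos"])
p,d=optics.snapshot("wrist"); c=cam("wrist",s)
P=cloud(c,d); z=P[...,2]; near=(np.hypot(P[...,0]-.535,P[...,1]-.277)<.12); R={}
for n,a,b in(("grip",.047,.06),("all",.007,.06)):
    m=((z>a)&(z<b)&near).astype(np.uint8)
    k,l,st,_=cv2.connectedComponentsWithStats(m); i=1+np.argmax(st[1:,4]); q=P[l==i]; R[n]=rect(q[:,:2]); print(n,R[n],st[i])
a=np.radians(12.3-90); print("value",55+(R["grip"][0]-R["all"][0])@[np.cos(a),np.sin(a)])
t,dt=optics.snapshot("top"); cc=cam("top"); q=cloud(cc,dt)[205:255,430:480]; zz=q[...,2]; m=(zz>.08)&(zz<.1); print("gauge handle top z",np.nanmedian(zz[m]),m.sum(),np.nanmedian(q[m],0))
E
```

```text
23.2333 [0.53451271 0.30052576 0.21700802]
grip (array([533.5, 298.6]), array([27.5, 19.6]), 12.6) [305 168  21  29 568]
all (array([538. , 275.3]), array([ 40.5, 159.5]), 12.4) [ 263  156  148   41 5406]
value 31.27620137742095
gauge handle top z 0.09231647491335848 120 [ 0.53924874 -0.27524693  0.09231647]
```

```bash
python3 -c "
from cell import bot
print(bot.sign_off())"
```

```text
the job is handed in; nothing more can be done
None
```

The job is handed in at about 23 s: I read the middle groove as about 6 mm deep, held the gauge there at about 15 N for over 1 s, and stood it back on its stand within 1 mm of centre. I then set the pointer to about 31 mm of travel, which is 6.2 mm of depth; I read no verdict back, and the reading comes from the arm's travel and the wrist camera's depth map, not the probe's own tab.

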